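# Pack the dessert boards and snap the box shut

### The job

Take the strapped stack of boards off the sloping stand and lay it flat in the grey box (tilt it in along the wall as you like, but do not let it drop). Then swing the lid shut and press down all four snap tabs along its edges until each is fully down. Leave the bowl, jar and scraper alone.

Things in the scene. Friction and masses are not known exactly. Their poses are not given: they have to be found in the camera images.
- box: Empty grey plastic box fixed to the table: outside 132 (x) x 76 (y) x 46 (z) mm, inside 122 x 66 x 40 deep, floor 6, walls 5 thick. Origin: centre of the underside, z up. The lid hinges on its +x wall, the one nearest the robot; its front, -x, looks away from the robot (yaw pi within 0.3 rad). Each long wall (+y, -y) has a 58 mm finger gap in its middle, floor to rim; catches stick out 5 mm beside it
- lid (a joint): Hinge of the white lid, rad: 0 shut flat on the rim; starts standing open at 1.6 to 1.85 (stop at 2.0). Stiff: it stays where it is left, 1 to 2 N at its free edge moves it. It shuts by swinging away from the robot, towards the box's front, and down; no handle: push its outer face near the free edge, from the robot's side
- lid_hinge (a point): Point on the hinge line of the lid, mid-width, at box (66, 0, 46.5) mm. The lid is a flat plate 132 long x 76 wide x 6 mm thick, its underside lies on the hinge line's plane; shut, it covers the box and its top is 52.5 mm above the table. 0.12 kg
- lid_front_edge (a point): Middle of the free (front) edge of the lid on its outer face, 132 mm from the hinge. Moves with the lid
- tab_front_left (a joint): Hinge of the front left snap tab on the lid, rad: 0 sticks 25 degrees up out of the lid's plane (starts 0 to 0.25), 1.2 fully pressed: slopes 44 degrees down over the box's side (its stop; it snaps in from 1.08). Stiff, stays where it is left; needs about 5 to 8 N down on its middle
- pad_front_left (a point): Point on the upper face of the front left tab, 18 mm out from its hinge. The tab is a grey plate 36 mm wide along x, reaching 31 mm out from its hinge, 5 mm thick; its hinge line runs along the lid's +y edge, with the lid shut at box (-45.5, +38, 49.5) mm. Pressing turns its outer edge down. Moves with the tab
- tab_back_left (a joint): Hinge of the back left snap tab on the lid, rad: 0 sticks 25 degrees up out of the lid's plane (starts 0 to 0.25), 1.2 fully pressed: slopes 44 degrees down over the box's side (its stop; it snaps in from 1.08). Stiff, stays where it is left; needs about 5 to 8 N down on its middle
- pad_back_left (a point): Point on the upper face of the back left tab, 18 mm out from its hinge. The tab is a grey plate 36 mm wide along x, reaching 31 mm out from its hinge, 5 mm thick; its hinge line runs along the lid's +y edge, with the lid shut at box (+45.5, +38, 49.5) mm. Pressing turns its outer edge down. Moves with the tab
- tab_front_right (a joint): Hinge of the front right snap tab on the lid, rad: 0 sticks 25 degrees up out of the lid's plane (starts 0 to 0.25), 1.2 fully pressed: slopes 44 degrees down over the box's side (its stop; it snaps in from 1.08). Stiff, stays where it is left; needs about 5 to 8 N down on its middle
- pad_front_right (a point): Point on the upper face of the front right tab, 18 mm out from its hinge. The tab is a grey plate 36 mm wide along x, reaching 31 mm out from its hinge, 5 mm thick; its hinge line runs along the lid's -y edge, with the lid shut at box (-45.5, -38, 49.5) mm. Pressing turns its outer edge down. Moves with the tab
- tab_back_right (a joint): Hinge of the back right snap tab on the lid, rad: 0 sticks 25 degrees up out of the lid's plane (starts 0 to 0.25), 1.2 fully pressed: slopes 44 degrees down over the box's side (its stop; it snaps in from 1.08). Stiff, stays where it is left; needs about 5 to 8 N down on its middle
- pad_back_right (a point): Point on the upper face of the back right tab, 18 mm out from its hinge. The tab is a grey plate 36 mm wide along x, reaching 31 mm out from its hinge, 5 mm thick; its hinge line runs along the lid's -y edge, with the lid shut at box (+45.5, -38, 49.5) mm. Pressing turns its outer edge down. Moves with the tab
- stack: Stack of four wooden dessert boards tied by two black straps into one rigid block, 110 (x) x 60 (y) x 32 (z) mm, 0.11 to 0.22 kg. Origin: centre of its underside. It starts on the sloping stand: its z axis stands square to the deck, its x axis points up the slope, towards the robot
- stand: Steel stand fixed to the table, origin at the centre of its foot, z up; deck 130 long x 50 mm wide, sloping 28 degrees, low end at its -x side, away from the robot (yaw about pi, within 0.3 rad), with a stop that rises 15 mm above the deck; the high end is 87 mm above the table. The deck is narrower than the stack, which overhangs it 5 mm on each side
- bowl: Bystander: steel bowl, 120 mm across, 45 high; origin under its centre
- jar: Bystander: amber glass jar with white cap, 76 mm across, 85 high; origin under its centre
- scraper: Bystander: bench scraper lying on the table, 110 x 115 mm, 19 high, steel blade, wooden grip; origin under its middle
Things that resemble listed ones, but are neither listed nor needed, are in the scene too. Several things have the shape of the stack; the one meant has the colours described above. Leave any purple or turquoise look-alike of the box alone.

How it is judged:
By the outcome, as a careful person would: the job done as asked, in the order asked, and still so for the second after the job is handed in, with the robot touching nothing.
It also fails if it takes over 72 s, if anything falls off the work surface, if the arm or the gripper's body presses on something with over 40 N, if the wrist force passes 120 N, or if a joint passes its speed limit or range.

### The arm

A 7-joint arm with a two-finger parallel gripper is mounted at the origin on the work surface. World frame = base frame: x ahead of the robot, y to its left, z up, the work surface at z = 0. Lengths are in mm, angles in rad, forces in N, time in s.
With the tool pointing down it reaches from about 425 to 875 mm from the base axis. Payload 8.4 kg.
Tool frame: the origin (TCP) lies midway between the tips of the shut fingers; the grasp point (between the pads) lies env.pinch_z behind it (env.pinch_z is the distance from the TCP to the grasp point, in mm); z points along the fingers, x is the direction in which the jaws open and shut, and the axes are right-handed (so a half turn about z gives the same grasp; the last joint's range is limited). The gripper opens to 87 mm and grips with 3 to 60 N. Pads are 19 mm wide; open, the fingers measure 117 mm over their backs; the gripper's body (75 mm by 190 mm) begins 51 mm behind the grasp point.
Start: joints at [-1.444, 0.333, 0.04, 1.465, -0.013, 1.343, -0.059], TCP at [145.529, 633.469, 183.346] pointing down, gripper open.
Joint ranges: [-2.58, 2.58], [-0.38, 2.09], [-1.3, 1.39], [0.25, 2.4], [-1.5, 4.64], [0.08, 2.09], [-2.65, 2.65]. Speed limits (rad/s): [2.22, 2.22, 2.79, 2.79, 3.14, 3.14, 3.14].

### API

Orientations are given as a unit quaternion [w, x, y, z].
In Python, from rig import env, optics, finder gives the robot as it stands.
- The arm moves only by the shell command python3 -m jog 'ROWS' [FORCE]. ROWS is JSON, a list of rows, each a list of 3 entries, a list of its own where there are three numbers: the turn, a rotation vector about the world's x, y, z in units of 0.5 rad (1.0 is 0.5 rad), then the shift along the world's x, y, z in units of 20 cm (1.0 is 20 cm), then the opening, from 0 (shut) to 1 (fully open). A call has 1 to 20 rows; each row shifts and turns the commanded pose from where the row before left it; what a row does not reach is not made up. A row lasts 1/10 s, in which the tool goes at most 50 mm and 8.59 degrees, less where a joint would pass 70% of its speed; a pose out of reach is approached as far as the arm can. A call with a number of a shift or a turn outside -1 to 1 is refused whole. A call with a gripper value outside its range is refused whole. The fingers move at their own pace and stop on an object; FORCE is the grip in N (left out, the last holds). Time passes only in rows, so rows that do not move let the fingers close. It gives the time, the measured TCP pose, the force and the opening at its end, in the units of the state.
- env.read_state(): the state, without advancing time (a new reading comes with each control period).
- optics.get_image(name): name is "side" or "top" or "wrist"; returns the picture (400x640x3 uint8, red, green, blue); there is no depth.
- optics.camera_info(name): a dict with "vertical_fov" (degrees; the focal length in pixels is half the picture's height over the tangent of half this angle, whatever the lens; pixels are square), "cx", "cy" (the principal point, pixels), "pose" (4x4, takes a point from camera to world coordinates); the wrist camera has in their place "tool_from_camera" (4x4, takes a point from camera to tool coordinates, whose origin is the TCP and whose axes are the tool frame's). Camera axes: x right, y down, z forward; pixel columns grow to the right and rows downward; lengths in mm; the calibration is good to about 2 mm. A picture is of the moment at which its call begins: read the wrist's pose just before it. camera_info takes no time and is no camera call.
- env.sign_off(): hands the job in, once; it reports no verdict.
Trained networks look in the newest picture that a camera, given by its name, has taken for a name from the list of things; names that differ only in an ending like _2 or _b are one class to them, and where a whole thing is asked for, a point or a joint stands for the part that bears it (a point fixed in the world has none). Each returns a list of dicts, best first, with "p" (0 to 1); they miss things now and then, are a little off and sometimes report something else, mostly with a low value. They report only what shows in the picture. A call takes as long as a camera call. They do not tell look-alikes from the thing itself.
- finder.look_for(label, camera): "box" ([left, top, right, bottom] in pixels, round what is visible of it).
- finder.spot_point(label, camera): "point" ([column, row] in pixels: a listed point, or the origin of a listed thing).
The state is a dict: "time_s": time; "qpos": joint angles; "qvel": joint speeds; "tau": joint torques, N m; "ee_pos": TCP position; "tool_rot": TCP orientation; "force": force on the tool from outside, world axes, zero at the start; "wrist_torque": the same for the moment, N m; "opening": opening from 0.0 (shut) to 1.0 (fully open).
Only numpy, scipy, OpenCV 4.12 (cv2) and the standard library are available. Lean on these libraries where they do the work, as an engineer would, in place of code of your own. Each camera call takes 0.05 s, during which the arm holds its last target. There are 200 camera calls.

## Working session

There is one attempt and no reset: what is moved stays moved. The work goes in short steps, Python scripts to look and compute and a shell command to move; the robot and the scene stay as the last step left them, time stands still between calls to the robot, and variables do not carry over. Pictures are saved under pics/ and viewed, about 8 in all and at most 12, crops included, and the job is handed in when it is done.

```bash
ls; mkdir -p pics
python3 - <<'E'
from rig import env,optics,finder
import cv2,numpy as np
print(env.read_state(),env.pinch_z)
for c in ["top","side","wrist"]:
    im=optics.get_image(c); cv2.imwrite(f"pics/{c}0.png",im[:,:,::-1])
    i=optics.camera_info(c); print(c,i)
    for l in ["box","stack","stand","lid_hinge","lid_front_edge"]:
        print(l,[(np.round(d["point"]).tolist(),round(d["p"],2)) for d in finder.spot_point(l,c)][:5])
E
```

```text
pics
{'time_s': 0.0, 'qpos': array([-1.4441634 ,  0.3338894 ,  0.03984601,  1.46625156, -0.01339511,
        1.34329477, -0.05848103]), 'qvel': array([-0.00103481,  0.0001804 ,  0.00096513,  0.00092084,  0.00058349,
       -0.00022441, -0.0009434 ]), 'tau': array([-8.99022361e-04, -6.56341481e+01,  1.33437674e+00, -4.03796339e+01,
       -5.99413225e-02,  4.46528674e-02,  1.52107805e-04]), 'ee_pos': array([145.44713958, 632.98375519, 182.48248326]), 'tool_rot': array([ 5.30297859e-04,  7.82268758e-01,  6.22940582e-01, -5.83840469e-04]), 'force': array([ 0.13906337, -0.04286668, -0.32830279]), 'wrist_torque': array([-0.04681837,  0.01584308, -0.01989485]), 'opening': 1.0007967051850362} 18.700000000000003
top {'vertical_fov': 46.21277191399154, 'cx': 318.0692970265842, 'cy': 197.98383939505567, 'pose': array([[-1.67502440e-02, -9.85154499e-01,  1.70850936e-01,
         3.29773652e+02],
       [-9.99716406e-01,  1.93944006e-02,  1.38189892e-02,
        -4.99510699e+01],
       [-1.69273909e-02, -1.70571012e-01, -9.85199976e-01,
         1.46146877e+03],
       [ 0.00000000e+00,  0.0000
[... 1093 characters left out ...]
hinge [([406.0, 118.0], 0.77), ([352.0, 150.0], 0.68), ([325.0, 104.0], 0.67)]
lid_front_edge [([297.0, 83.0], 0.97), ([367.0, 104.0], 0.94), ([364.0, 115.0], 0.75), ([328.0, 152.0], 0.54)]
wrist {'vertical_fov': 68.81717256142615, 'cx': 317.5838054050889, 'cy': 201.10329422204464, 'tool_from_camera': array([[ 9.99999606e-01, -7.74187360e-04,  4.34572650e-04,
        -2.46268572e-01],
       [ 6.23870969e-04,  9.61024828e-01,  2.76461374e-01,
        -7.72303732e+01],
       [-6.31668007e-04, -2.76460994e-01,  9.61024932e-01,
        -2.00927068e+02],
       [ 0.00000000e+00,  0.00000000e+00,  0.00000000e+00,
         1.00000000e+00]])}
box []
stack []
stand []
lid_hinge []
lid_front_edge []
```

View pics/top0.png

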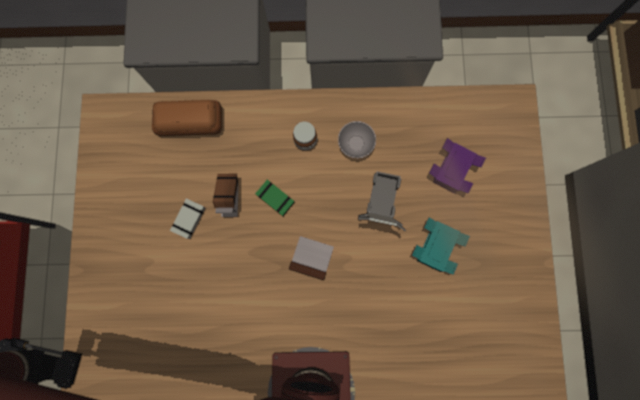

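View pics/side0.png

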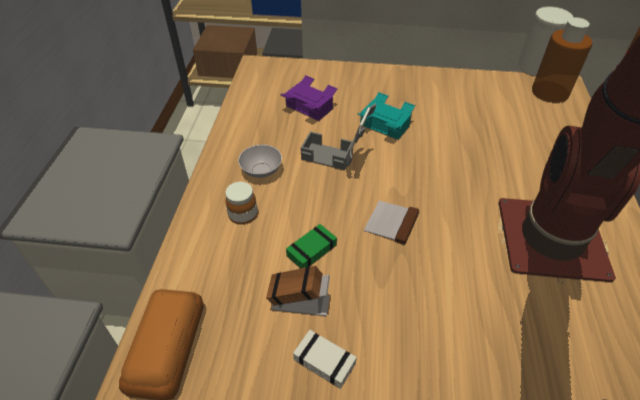

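The brown, black-strapped stack is at top (226,190) and side (297,287). Its look-alikes are white (188,218), green (275,197) and the bread loaf (187,117), all in the top view. The grey box is at top (383,197) and side (330,155), with turquoise (440,247) and purple (458,167) ones beside it. I choose the brown stack and the grey box.

```bash
cat > h.py <<'E'
import numpy as np,cv2
from rig import env,optics,finder
from scipy.spatial.transform import Rotation as R
def q2R(q): return R.from_quat([q[1],q[2],q[3],q[0]])
def cam(name,st=None):
    i=optics.camera_info(name); f=200/np.tan(np.radians(i["vertical_fov"]/2))
    if name=="wrist":
        T=np.eye(4); T[:3,:3]=q2R(st["tool_rot"]).as_matrix(); T[:3,3]=st["ee_pos"]; T=T@i["tool_from_camera"]
    else: T=i["pose"]
    return f,i["cx"],i["cy"],T
def ray(c,p):
    f,cx,cy,T=c; d=T[:3,:3]@np.array([(p[0]-cx)/f,(p[1]-cy)/f,1]); return T[:3,3],d/np.linalg.norm(d)
def onz(c,p,z):
    o,d=ray(c,p); return o+d*(z-o[2])/d[2]
def tri(c1,p1,c2,p2):
    o,d=ray(c1,p1);o2,e=ray(c2,p2)
    s=np.linalg.lstsq(np.c_[d,-e],o2-o,rcond=None)[0]
    a,b=o+s[0]*d,o2+s[1]*e; return (a+b)/2,np.linalg.norm(a-b)
def proj(c,P):
    f,cx,cy,T=c; q=(np.atleast_2d(P)-T[:3,3])@T[:3,:3]; return np.c_[f*q[:,0]/q[:,2]+cx,f*q[:,1]/q[:,2]+cy]
E
python3 - <<'E'
from h import *
t,s=cam("top"),cam("side")
for n,a,b in [("stand",(229,200),(298,306)),("stack",(226,190),(297,289)),("box",(380,196),(330,155)),("hinge",(379,217),(352,150)),("edge",(381,223),(367,104))]:
    p,e=tri(t,a,s,b); print(n,p.round(),round(e,1))
st=env.read_state(); print(q2R(st["tool_rot"]).as_matrix().round(2))
T=cv2.imread("pics/top0.png");S=cv2.imread("pics/side0.png")
a=cv2.resize(T[160:240,170:270],None,fx=4,fy=4,interpolation=2);b=cv2.resize(T[160:240,340:440],None,fx=4,fy=4,interpolation=2)
c=cv2.resize(S[245:325,250:350],None,fx=4,fy=4,interpolation=2);d=cv2.resize(S[90:170,290:390],None,fx=4,fy=4,interpolation=2)
cv2.imwrite("pics/crop0.png",np.vstack([np.hstack([a,b]),np.hstack([c,d])])[:600])
E
```

```text
stand [588. 255. -10.] 8.2
stack [598. 251.  56.] 11.2
box [ 577. -223.   14.] 11.8
hinge [ 511. -214.   47.] 3.4
edge [ 477. -199.  215.] 3.9
[[ 0.22  0.97 -0.  ]
 [ 0.97 -0.22  0.  ]
 [ 0.   -0.   -1.  ]]
```

View pics/crop0.png

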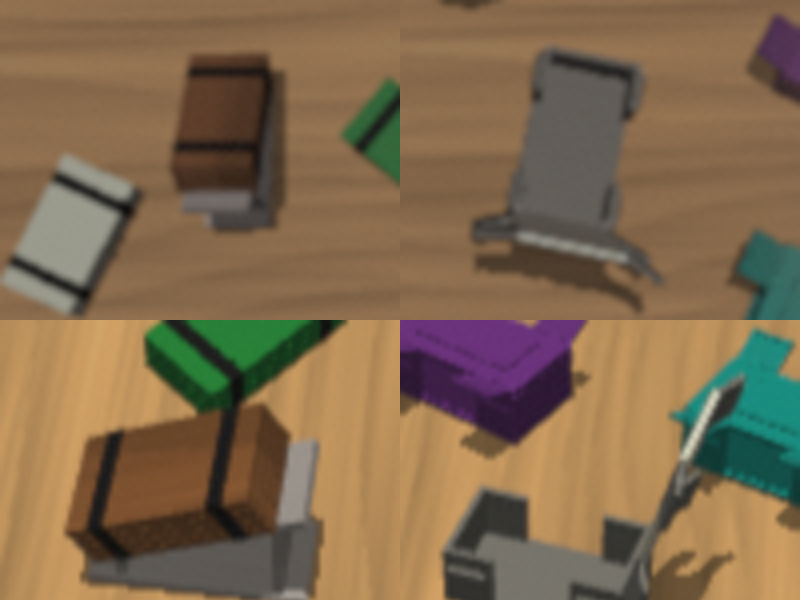

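The crops confirm it. The brown boards with black straps lie on the grey stand, low end away from the robot, and the grey open box has its white lid on the robot's side. I'll go over the stack with the tool half-turned, so the wrist camera is on the far side, clear of the lid.

```bash
python3 -m jog '[[[0,0,-0.29],[0.162,-0.137,0],1],[[0,0,-0.29],[0.162,-0.137,0],1],[[0,0,-0.29],[0.162,-0.137,0],1],[[0,0,-0.29],[0.162,-0.137,0],1],[[0,0,-0.29],[0.162,-0.137,0],1],[[0,0,-0.29],[0.162,-0.137,0],1],[[0,0,-0.29],[0.162,-0.137,0],1],[[0,0,-0.29],[0.162,-0.137,0],1],[[0,0,-0.29],[0.162,-0.137,0],1],[[0,0,-0.29],[0.162,-0.137,0],1],[[0,0,-0.29],[0.162,-0.137,0],1],[[0,0,-0.29],[0.162,-0.137,0],1],[[0,0,-0.29],[0.162,-0.137,0],1],[[0,0,-0.29],[0.162,-0.137,0],1],[[0,0,-0.29],[0,0,0],1],[[0,0,-0.29],[0,0,0],1],[[0,0,-0.29],[0,0,0],1],[[0,0,-0.29],[0,0,0],1],[[0,0,-0.29],[0,0,0],1],[[0,0,-0.29],[0,0,0],1]]'
python3 - <<'E'
from h import *
st=env.read_state(); print(st["qpos"].round(2),st["ee_pos"].round(),q2R(st["tool_rot"]).as_matrix().round(3))
im=optics.get_image("wrist"); cv2.imwrite("pics/w1.png",im[:,:,::-1]); c=cam("wrist",st)
print([d for d in finder.spot_point("stack","wrist")][:2],[d for d in finder.look_for("stack","wrist")][:2])
E
```

```text
time_s: 2.9
ee_pos: [599.1, 250.0, 183.4]
tool_rot: [-0.0, 0.711, -0.704, -0.0]
force: [-0.5, -1.1, 0.3]
opening: 0.998
[-1.03  0.4   0.76  1.5  -0.28  1.36 -1.81] [599. 250. 183.] [[ 0.01 -1.    0.  ]
 [-1.   -0.01  0.  ]
 [-0.   -0.   -1.  ]]
[{'point': [226.7, 232.2], 'p': 0.79}, {'point': [317.7, 189.3], 'p': 0.64}] [{'box': [384.8, 147.5, 480.6, 237.1], 'p': 0.88}, {'box': [287.8, 135.7, 346.8, 241.0], 'p': 0.83}]
```

View pics/w1.png

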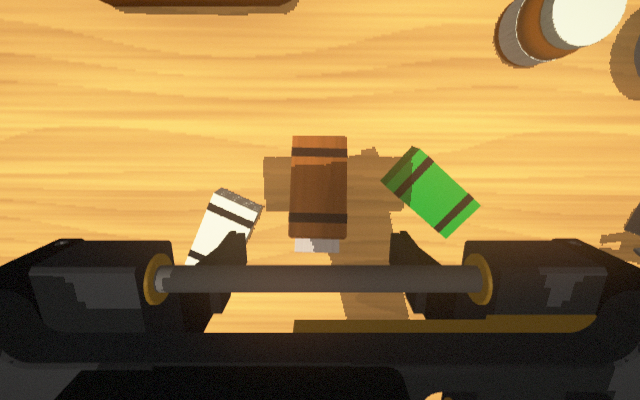

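The close view shows the brown stack alone at (289–347, 136–238), with white at (220,230) and green at (430,190) just clear of it. I'll fit the top face.

```bash
cat > fit.py <<'E'
from h import *
from scipy.optimize import least_squares
st=env.read_state(); c=cam("wrist",st); im=cv2.imread("pics/w1.png")
hsv=cv2.cvtColor(im,cv2.COLOR_BGR2HSV); roi=np.zeros(im.shape[:2],np.uint8); roi[130:246,280:356]=1
h,s,v=cv2.split(hsv)
m=(((h<13)&(s>110)&(v<200))|(v<70)).astype(np.uint8)*roi
m=cv2.morphologyEx(m,cv2.MORPH_CLOSE,np.ones((5,5))); m=cv2.morphologyEx(m,cv2.MORPH_OPEN,np.ones((9,9)))
k=max(cv2.findContours(m,0,1)[0],key=cv2.contourArea)
ap=cv2.approxPolyDP(k,6,True)[:,0]; print(ap.tolist(), cv2.minAreaRect(k))
o=im.copy(); cv2.drawContours(o,[k],-1,(255,0,0),1)
# edge lines by median per row / col
ys=np.arange(145,230); L=np.array([np.where(m[y])[0][[0,-1]] for y in ys])
xs=np.arange(297,340); V=np.array([np.where(m[:,x])[0][[0,-1]] for x in xs])
pl=np.polyfit(ys,L[:,0]-.5,1);pr=np.polyfit(ys,L[:,1]+.5,1);pt=np.polyfit(xs,V[:,0]-.5,1);pb=np.polyfit(xs,V[:,1]+.5,1)
def X(pv,ph):
    y=(ph[0]*pv[1]+ph[1])/(1-ph[0]*pv[0]); return [pv[0]*y+pv[1],y]
C=np.array([X(pl,pt),X(pr,pt),X(pr,pb),X(pl,pb)]); print(C.round(1))
# corners in stack frame; x points to robot: image top=-x; image left=+y world=-y stack
B=np.array([[-55,-30,32],[-55,30,32],[55,30,32],[55,-30,32]],float)
def pose(p): return R.from_euler("z",p[3])*R.from_euler("y",-p[4])
f=lambda p:(proj(c,pose(p).apply(B)+p[:3])-C).ravel()
for fix in (1,0):
    g=(lambda p:f(np.r_[p,np.radians(28)])) if fix else f
    r=least_squares(g,[600,250,50,np.pi]+([] if fix else [.49])); print(r.x.round(3),np.abs(r.fun).max().round(2))
cv2.imwrite("pics/w1c.png",cv2.resize(o[120:260,260:380],None,fx=4,fy=4))
E
python3 fit.py
```

```text
[[294, 213], [294, 221], [323, 227], [346, 222], [346, 213]] ((320.0, 220.0), (14.0, 52.0), 90.0)Traceback (most recent call last):
  File "fit.py", line 12, in <module>
    ys=np.arange(145,230); L=np.array([np.where(m[y])[0][[0,-1]] for y in ys])
                                       ~~~~~~~~~~~~~~~~~^^^^^^^^
IndexError: index 0 is out of bounds for axis 0 with size 0
```

Run:
```python
import cv2
im=cv2.imread("pics/w1.png");h=cv2.cvtColor(im,cv2.COLOR_BGR2HSV)
for y in (142,180,230,236,240): print(y,[h[y,x].tolist() for x in (284,288,291,295,320,343,346,349,354)])
print([(y,h[y,320].tolist()) for y in (130,133,135,137,139,234,236,238,240,242)])
```

```text
142 [[20, 143, 250], [20, 140, 251], [20, 145, 250], [13, 185, 204], [13, 180, 188], [14, 184, 161], [13, 183, 171], [20, 140, 250], [21, 142, 250]]
180 [[16, 157, 162], [16, 154, 162], [15, 181, 127], [14, 173, 122], [13, 176, 113], [14, 172, 104], [13, 183, 106], [15, 157, 158], [17, 159, 160]]
230 [[18, 146, 241], [15, 161, 170], [13, 164, 115], [14, 167, 122], [14, 166, 109], [14, 165, 99], [14, 162, 118], [16, 156, 152], [17, 161, 150]]
236 [[19, 147, 241], [16, 156, 225], [13, 165, 116], [14, 171, 127], [13, 171, 106], [14, 167, 101], [15, 162, 118], [17, 161, 150], [17, 156, 150]]
240 [[18, 149, 243], [20, 146, 244], [19, 147, 245], [16, 45, 231], [13, 47, 136], [17, 154, 152], [16, 154, 152], [16, 154, 149], [16, 148, 152]]
[(130, [21, 143, 251]), (133, [21, 141, 251]), (135, [18, 152, 240]), (137, [13, 191, 184]), (139, [14, 182, 186]), (234, [15, 168, 109]), (236, [13, 171, 106]), (238, [13, 116, 110]), (240, [13, 47, 136]), (242, [16, 53, 140])]
```

```bash
sed -i 's/^m=(((h.*/m=(((h<=15)\&(s>=160)\&(v<215))|(v<75)).astype(np.uint8)*roi/' fit.py; python3 fit.py
```

```text
[[292, 155], [289, 236], [345, 237], [346, 157]] ((317.5, 196.0), (82.0, 57.0), 90.0)Traceback (most recent call last):
  File "fit.py", line 12, in <module>
    ys=np.arange(145,230); L=np.array([np.where(m[y])[0][[0,-1]] for y in ys])
                                       ~~~~~~~~~~~~~~~~~^^^^^^^^
IndexError: index 0 is out of bounds for axis 0 with size 0
```

```bash
sed -i 's/MORPH_CLOSE,np.ones((5,5))/MORPH_CLOSE,np.ones((17,1))/; s/ys=np.arange(145,230)/ys=np.r_[140:147,162:210,226:234]/' fit.py; python3 fit.py
```

```text
[[293, 136], [289, 236], [345, 237], [346, 137]] ((317.5, 186.5), (101.0, 57.0), 90.0)
[[292.  135.2]
 [346.5 136. ]
 [346.5 237.1]
 [287.7 237. ]]
[590.217 249.808  55.765   3.141] 0.62
[5.90368e+02 2.49798e+02 5.42330e+01 3.14100e+00 4.66000e-01] 0.54
```

View pics/w1c.png

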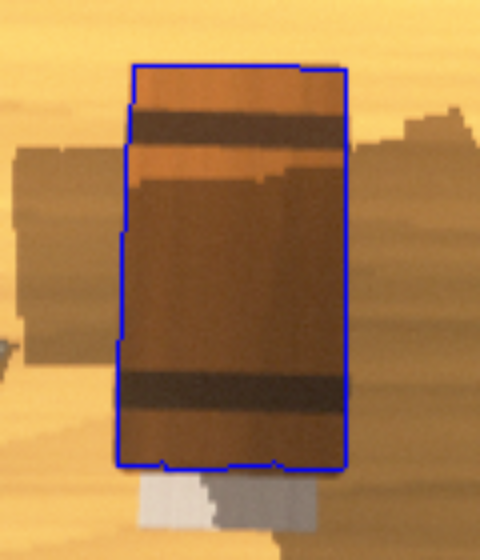

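The fit is good: residual 0.6 px, yaw π, tilt 27–28°, underside centre (590, 250, 55). That agrees with the geometry, which gives z ≈ 53. I'll tilt 28° and approach along the deck normal.

```bash
python3 -m jog '[[[0,0.2443,-0.02],[0.025,0,-0.065],1],[[0,0.2443,0],[0.025,0,-0.065],1],[[0,0.2443,0],[0.025,0,-0.065],1],[[0,0.2443,0],[0.025,0,-0.065],1],[[0,0,0],[0.025,0,-0.065],1],[[0,0,0],[0,0,0],1]]'
python3 - <<'E'
from h import *
s=env.read_state(); print(s["ee_pos"].round(1),q2R(s["tool_rot"]).as_matrix().round(3).tolist(),s["qpos"].round(2))
E
```

```text
time_s: 3.65
ee_pos: [624.2, 248.4, 114.0]
tool_rot: [0.172, 0.688, -0.684, -0.172]
force: [-0.6, -0.4, 0.2]
opening: 0.999
[624.2 248.4 114. ] [[0.006, -0.881, -0.472], [-1.0, -0.006, -0.001], [-0.002, 0.472, -0.881]] [-0.63  0.91  0.62  0.95 -0.55  1.9  -1.7 ]
```

```bash
python3 -m jog '[[[0,0,-0.01],[-0.041,0.002,-0.072],1],[[0,0,0],[-0.041,0.002,-0.072],1],[[0,0,0],[-0.041,0.002,-0.072],1],[[0,0,0],[-0.042,0.001,-0.071],1],[[0,0,0],[0,0,0],1],[[0,0,0],[0,0,0],1]]'
python3 - <<'E'
from h import *
s=env.read_state(); print(s["ee_pos"].round(1),q2R(s["tool_rot"]).as_matrix().round(3).tolist())
E
```

```text
time_s: 4.25
ee_pos: [591.4, 252.5, 64.1]
tool_rot: [0.168, 0.688, -0.685, -0.172]
force: [0.2, 0.3, 0.2]
opening: 1.002
[591.4 252.5  64.1] [[0.002, -0.885, -0.466], [-1.0, -0.005, 0.004], [-0.006, 0.466, -0.885]]
```

```bash
python3 -m jog '[[[0,0,0],[0,-0.012,-0.036],1],[[0,0,0],[0,0,0],1],[[0,0,0],[0,0,0],1]]'; python3 -m jog '[[[0,0,0],[0,0,0],0],[[0,0,0],[0,0,0],0],[[0,0,0],[0,0,0],0],[[0,0,0],[0,0,0],0],[[0,0,0],[0,0,0],0],[[0,0,0],[0,0,0],0]]' 30
```

```text
time_s: 4.55
ee_pos: [591.4, 248.5, 53.9]
tool_rot: [0.17, 0.686, -0.686, -0.172]
force: [0.4, 0.5, 0.5]
opening: 0.998
time_s: 5.15
ee_pos: [591.1, 248.9, 53.8]
tool_rot: [0.17, 0.686, -0.686, -0.172]
force: [-0.4, 0.3, 0.7]
opening: 0.542
```

```bash
python3 -m jog '[[[0,0,0],[0,0,0],0],[[0,0,0],[0,0,0],0],[[0,0,0],[0,0,0],0]]'
python3 - <<'E'
from h import *
s=env.read_state();print(s["opening"],s["force"],s["wrist_torque"])
a=optics.get_image("wrist");b=optics.get_image("side")
cv2.imwrite("pics/g1.png",np.hstack([cv2.resize(a,(480,300)),cv2.resize(b[230:340,230:350],(320,300),interpolation=2)])[:,:,::-1])
E
```

```text
time_s: 5.45
ee_pos: [591.1, 248.9, 53.8]
tool_rot: [0.17, 0.686, -0.686, -0.172]
force: [0.5, -0.2, 0.3]
opening: 0.263
0.2627881415840472 [ 0.50716556 -0.24323778  0.29133272] [-0.04794023 -0.40999721 -0.00568888]
```

View pics/g1.png

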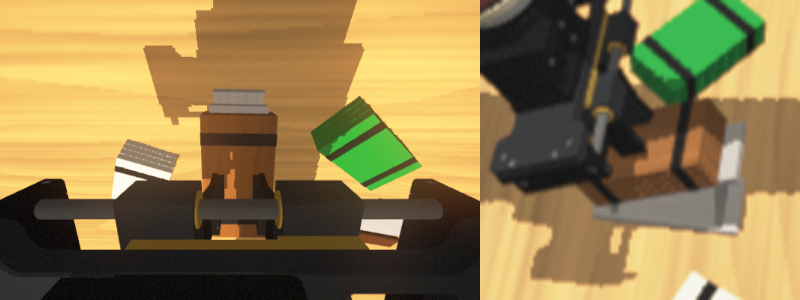

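Run:
```python
from h import *
s=env.read_state();print(s["opening"],s["time_s"])
a=optics.get_image("wrist")[:,:,::-1].copy();b=optics.get_image("side")[:,:,::-1].copy()
th=np.radians(28); Rm=(R.from_euler("z",3.141)*R.from_euler("y",-th))
B=np.array([[x,y,z] for z in (0,32) for x,y in ((-55,-30),(-55,30),(55,30),(55,-30))],float)
W=Rm.apply(B)+[590.2,249.8,55.]
A=cv2.resize(a[100:340,200:440],(480,480),interpolation=2);D=cv2.resize(b[230:340,240:350],(320,320),interpolation=2)
def draw(I,c,o,k,n):
    p=((proj(cam(c,s),W)-o)*k).astype(int)
    for i in range(4):
        for u,v in ((i,(i+1)%4),(4+i,4+(i+1)%4),(i,i+4)): cv2.line(I,tuple(map(int,p[u])),tuple(map(int,p[v])),(255,0,0) if u<4 else (0,0,255),1)
    q=((proj(cam(c,s),s["ee_pos"])-o)*k).astype(int)[0]; cv2.circle(I,tuple(map(int,q)),4,(0,255,255),1)
draw(A,"wrist",[200,100],2,0);draw(D,"side",[240,230],320/110,0)
cv2.imwrite("pics/g2.png",np.hstack([A,np.vstack([D,np.zeros((160,320,3),np.uint8)])]))
```

```text
0.17486661232868606 5.55
```

View pics/g2.png

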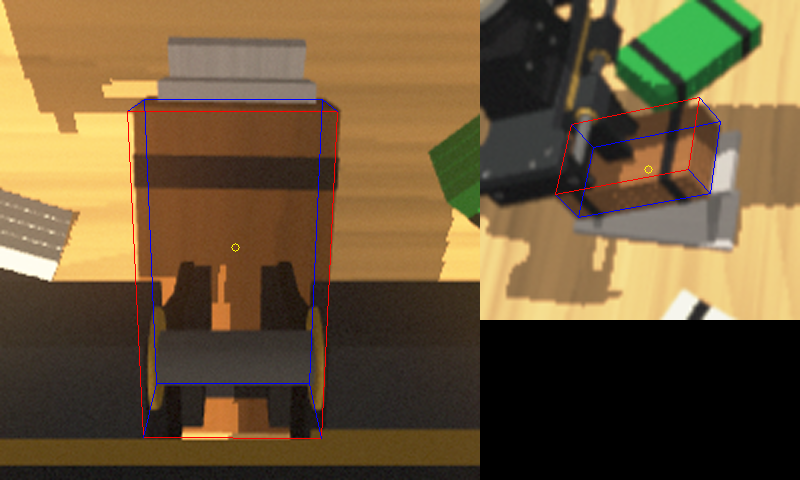

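The fingers closed freely above the stack, so the real fingertips seem to sit about 30 mm short of the stated TCP. I'll open, back off along the normal and check the fingertips in free air.

```bash
python3 -m jog '[[[0,0,0],[0.047,0.003,0.088],0],[[0,0,0],[0.047,0.003,0.088],0],[[0,0,0],[0.047,0,0.088],0],[[0,0,0],[0.047,0,0.088],0],[[0,0,0],[0,0,0],0]]'
python3 - <<'E'
from h import *
s=env.read_state();print(s["ee_pos"],s["opening"])
a=optics.get_image("wrist")[:,:,::-1].copy();b=optics.get_image("side")[:,:,::-1].copy();t=optics.get_image("top")[:,:,::-1].copy()
z=q2R(s["tool_rot"]).as_matrix()[:,2]
P=np.array([s["ee_pos"]-k*z for k in (0,18.7,35)])
for I,c in ((a,"wrist"),(b,"side"),(t,"top")):
    q=proj(cam(c,s),P); print(c,q.round(1).tolist())
b2=cv2.resize(b[190:320,220:350],(400,400),interpolation=2);k=400/130
for q in proj(cam("side"),P): cv2.circle(b2,(int((q[0]-220)*k),int((q[1]-190)*k)),4,(0,255,255),1)
a2=cv2.resize(a[140:300,240:400],(400,400),interpolation=2)
for q in proj(cam("wrist",s),P): cv2.circle(a2,(int((q[0]-240)*2.5),int((q[1]-140)*2.5)),4,(0,255,255),1)
cv2.imwrite("pics/g3.png",np.hstack([a2,b2]))
E
```

```text
time_s: 6.15
ee_pos: [630.4, 249.7, 126.2]
tool_rot: [0.168, 0.687, -0.686, -0.171]
force: [0.8, -0.2, -1.4]
opening: 0.006
[630.41802295 249.66397668 126.15946023] 0.006401293672860347
wrist [[317.9, 223.7], [317.9, 233.5], [317.9, 243.6]]
side [[277.4, 267.2], [272.6, 262.0], [268.3, 257.4]]
top [[221.7, 176.6], [220.5, 172.4], [219.4, 168.7]]
```

View pics/g3.png

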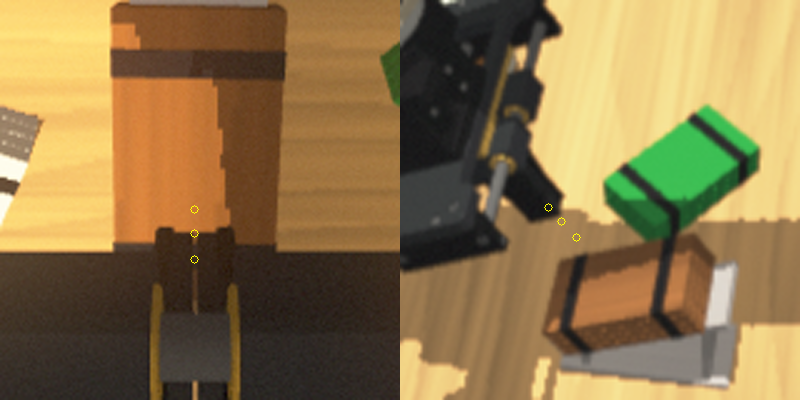

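The closed fingertips in free air sit about 30 mm behind the reported TCP in both views, and the gripper body is shifted by the same amount. I'll work with a 30 mm offset. Next: open and descend to ee ≈ (577.5, 250, 30).

```bash
python3 -m jog '[[[0,0,0],[0,0,0],1],[[0,0,0],[0,0,0],1],[[0,0,0],[0,0,0],1],[[0,0,0],[0,0,0],1],[[0,0,0],[0,0,0],1],[[0,0,0],[0,0,0],1],[[0,0,0],[0,0,0],1],[[0,0,0],[0,0,0],1],[[0,0,0],[0,0,0],1],[[0,0,0],[-0.053,0,-0.096],1],[[0,0,0],[-0.053,0,-0.096],1],[[0,0,0],[-0.053,0,-0.096],1],[[0,0,0],[-0.053,0,-0.096],1],[[0,0,0],[0,0,0],1],[[0,0,0],[0,0,0],1]]'
```

```text
time_s: 7.8
ee_pos: [586.5, 250.2, 47.9]
tool_rot: [0.17, 0.686, -0.686, -0.172]
force: [0.9, -0.4, -0.1]
opening: 1.002
```

```bash
python3 -m jog '[[[0,0,0],[-0.023,0,-0.044],1],[[0,0,0],[-0.023,0,-0.044],1],[[0,0,0],[0,0,0],1],[[0,0,0],[0,0,0],1],[[0,0,0],[0,0,0],0],[[0,0,0],[0,0,0],0],[[0,0,0],[0,0,0],0],[[0,0,0],[0,0,0],0],[[0,0,0],[0,0,0],0],[[0,0,0],[0,0,0],0],[[0,0,0],[0,0,0],0]]' 30
```

```text
time_s: 8.9
ee_pos: [577.2, 250.0, 29.9]
tool_rot: [0.17, 0.686, -0.686, -0.172]
force: [0.6, -0.8, 0.2]
opening: 0.688
```

The stack is gripped (opening 0.688 = 60 mm). I'll lift along the normal, level it, and travel to a viewing spot beside the box.

```bash
python3 -m jog '[[[0,0,0],[0.02,0,0.04],0],[[0,0,0],[0.047,0,0.088],0],[[0,0,0],[0.047,0,0.088],0],[[0,0,0],[0.047,0,0.088],0],[[0,-0.2443,0],[0,0,0.12],0],[[0,-0.2443,0],[0,0,0.12],0],[[0,-0.2443,0],[0,0,0.12],0],[[0,-0.2443,0],[0,0,0.12],0],[[0,0,0],[0,-0.2,0],0],[[0,0,0],[0,-0.2,0],0],[[0,0,0],[0,-0.2,0],0],[[0,0,0],[0,-0.2,0],0],[[0,0,0],[0,-0.2,0],0],[[0,0,0],[0,-0.2,0],0],[[0,0,0],[0,-0.2,0],0],[[0,0,0],[0,-0.2,0],0],[[0,0,0],[0,0,0],0],[[0,0,0],[0,0,0],0]]'
python3 - <<'E'
from h import *
s=env.read_state();print(s["qpos"].round(2),q2R(s["tool_rot"]).as_matrix().round(3).tolist())
im=optics.get_image("wrist");cv2.imwrite("pics/w2.png",im[:,:,::-1])
np.save("w2.npy",np.r_[s["ee_pos"],s["tool_rot"]])
E
```

```text
time_s: 10.7
ee_pos: [609.2, -71.4, 187.1]
tool_rot: [0.001, -0.706, 0.708, 0.001]
force: [-0.2, 1.0, -1.7]
opening: 0.687
[-0.66  0.34  0.9   1.59 -0.28  1.34 -1.3 ] [[-0.002, -1.0, 0.0], [-1.0, 0.002, 0.003], [-0.003, -0.0, -1.0]]
```

View pics/w2.png

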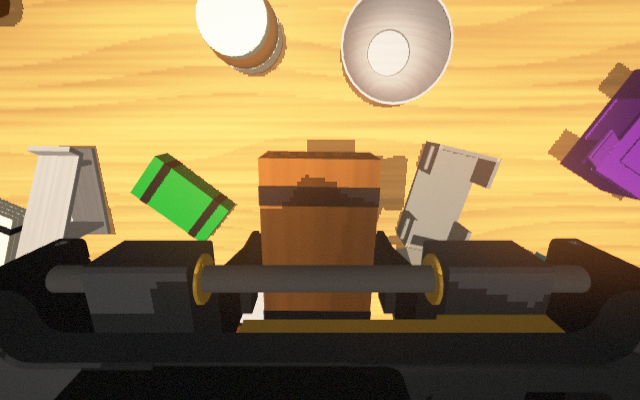

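The box shows at (395–500, 142–250), but its near end is hidden behind the gripper. I'll shift 90 mm towards the robot for a fuller view.

```bash
python3 -m jog '[[[0,0,0],[-0.15,0,0.05],0],[[0,0,0],[-0.15,0,0.05],0],[[0,0,0],[-0.15,0,0.05],0],[[0,0,0],[0,0,0],0],[[0,0,0],[0,0,0],0]]'
python3 - <<'E'
from h import *
s=env.read_state()
im=optics.get_image("wrist");cv2.imwrite("pics/w3.png",im[:,:,::-1])
np.save("w3.npy",np.r_[s["ee_pos"],s["tool_rot"]]); c=cam("wrist",s)
for l in ["box","lid_hinge","lid_front_edge","pad_front_left","pad_front_right"]:
    print(l,[(np.round(d["point"],1).tolist(),round(d["p"],2)) for d in finder.spot_point(l,"wrist")][:3])
print(proj(c,[[577,-215,0],[577,-215,46]]).round())
cv2.imwrite("pics/w3c.png",cv2.resize(im[60:250,380:580,::-1],(800,600) if 0 else (600,570),interpolation=2))
E
```

```text
time_s: 11.25
ee_pos: [519.7, -68.0, 217.3]
tool_rot: [-0.003, 0.709, -0.706, -0.001]
force: [0.5, 0.4, -1.9]
opening: 0.688
box [([616.8, 61.3], 0.94), ([530.7, 234.2], 0.89), ([435.8, 129.1], 0.57)]
lid_hinge [([614.2, 111.1], 0.92), ([437.7, 180.6], 0.62)]
lid_front_edge [([473.3, 248.7], 0.59), ([409.4, 227.0], 0.18)]
pad_front_left [([615.4, 241.9], 0.56), ([89.4, 122.4], 0.5)]
pad_front_right [([395.0, 188.1], 0.75), ([406.6, 226.1], 0.72), ([550.6, 206.3], 0.61)]
[[425. 130.]
 [437. 132.]]
```

View pics/w3c.png

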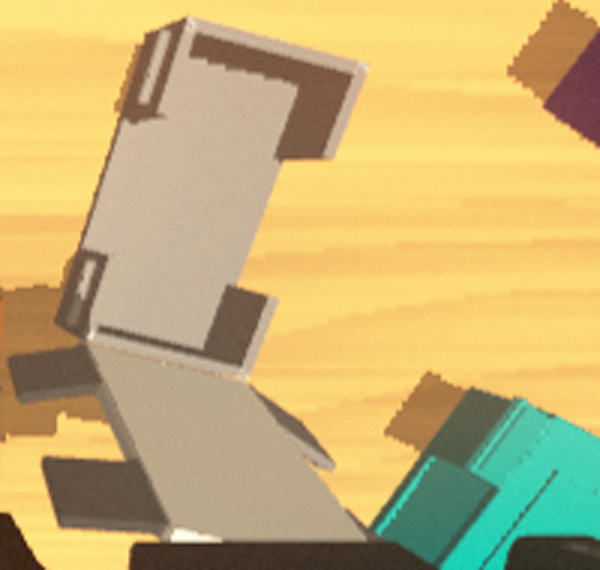

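The crop shows the rim corners clearly at (190,17), (366,67), (245,377) and (90,339), the gap corners at (333,157) and (275,298), and the lid's free corners near (167,528) and (370,541).

```bash
cat > bf.py <<'E'
from h import *
from scipy.optimize import least_squares
w=np.load("w3.npy"); c=cam("wrist",{"ee_pos":w[:3],"tool_rot":w[3:]})
im=np.array([[190,17],[366,66],[246,377],[89,339],[333,158],[275,297],[167,529],[370,541]],float)
px=(im+.5)/3-.5+[380,60]
B=np.array([[-66,-38,46],[-66,38,46],[66,38,46],[66,-38,46],[-29,38,46],[29,38,46]],float)
def pts(p):
    a=p[4]; L=np.array([[66-132*np.cos(a),s,46.5+132*np.sin(a)] for s in (-38,38)])
    return R.from_euler("z",p[3]).apply(np.r_[B,L])+p[:3]
f=lambda p:(proj(c,pts(p))-px).ravel()
for g,x0 in ((lambda p:f(np.r_[p[:2],0,p[2:]]),[577,-215,3,1.7]),(f,[577,-215,0,3,1.7])):
    r=least_squares(g,x0); print(r.x.round(3),np.abs(r.fun).reshape(-1,2).round(1).tolist())
E
python3 bf.py
```

```text
[ 582.223 -231.495    2.89     1.813] [[1.0, 2.5], [0.8, 1.2], [2.0, 0.6], [5.0, 1.4], [1.0, 0.2], [0.5, 0.3], [2.5, 5.3], [8.7, 10.7]]
[ 580.921 -244.385  -24.646    2.912    1.88 ] [[0.1, 2.6], [1.7, 1.3], [0.2, 2.8], [0.2, 2.8], [2.1, 0.4], [0.6, 2.2], [0.9, 5.1], [3.2, 7.4]]
```

```bash
cat >> bf.py <<'E'
print("no lid")
for g,x0 in ((lambda p:f(np.r_[p[:2],0,p[2],1.7])[:12],[577,-215,3]),(lambda p:f(np.r_[p,1.7])[:12],[577,-215,0,3])):
    r=least_squares(g,x0); print(r.x.round(3),np.abs(r.fun).reshape(-1,2).round(1).tolist())
r=least_squares(lambda p:f(np.r_[r.x,p])[12:13],[1.7]);print(r.x)
E
python3 bf.py|sed -n '/no lid/,$p'
```

```text
no lid
[ 580.823 -233.375    2.912] [[0.9, 0.8], [1.4, 1.0], [0.6, 1.3], [2.7, 0.5], [0.1, 0.2], [1.6, 0.3]]
[ 580.71  -237.65    -8.973    2.91 ] [[0.3, 0.6], [0.5, 0.1], [0.6, 0.1], [1.5, 0.7], [0.5, 0.5], [1.3, 0.5]]
[1.84806158]
```

Yaw is 2.911 and x is 581, but y is uncertain by 4 mm. I'll take a second, centred look with the tool aligned to the box yaw, so lateral error no longer depends on depth.

```bash
python3 -m jog '[[[0,0,-0.115],[-0.082,-0.171,0.025],0],[[0,0,-0.115],[-0.082,-0.171,0.025],0],[[0,0,-0.115],[-0.082,-0.171,0.025],0],[[0,0,-0.116],[-0.082,-0.171,0.025],0],[[0,0,0],[0,0,0],0],[[0,0,0],[0,0,0],0],[[0,0,0],[0,0,0],0]]'
python3 - <<'E'
from h import *
s=env.read_state();print(s["qvel"].round(3))
im=optics.get_image("wrist");cv2.imwrite("pics/w4.png",im[:,:,::-1])
np.save("w4.npy",np.r_[s["ee_pos"],s["tool_rot"]]); c=cam("wrist",s)
B=np.array([[-66,-38,46],[-66,38,46],[66,38,46],[66,-38,46]],float)
print(q2R(s["tool_rot"]).as_matrix().round(3).tolist())
for y in(-233.4,-237.6): print(proj(c,R.from_euler("z",2.911).apply(B)+[580.8,y,0]).round(1).tolist())
h,sa,v=cv2.split(cv2.cvtColor(im,cv2.COLOR_RGB2HSV)); m=sa<105
for r in range(0,150,6):
    q=np.where(m[r,230:410])[0]+230; print(r,(q[0],q[-1],len(q)) if len(q) else None,end="; ")
cv2.imwrite("pics/w4c.png",cv2.resize(im[0:190,220:420,::-1],(800,600) if 0 else (600,570),interpolation=2))
E
```

```text
time_s: 12.25
ee_pos: [454.2, -205.8, 236.3]
tool_rot: [0.001, -0.622, 0.783, 0.001]
force: [0.2, 0.9, -1.1]
opening: 0.69
[-0.011  0.004 -0.007  0.002  0.005  0.003 -0.   ]
[[-0.226, -0.974, 0.0], [-0.974, 0.226, 0.003], [-0.002, 0.0, -1.0]]
[[284.2, 9.2], [349.1, 9.4], [345.8, 125.7], [287.2, 125.5]]
[[287.7, 8.3], [352.6, 8.4], [349.0, 124.9], [290.4, 124.7]]
0 None; 6 None; 12 (np.int64(285), np.int64(349), 65); 18 (np.int64(283), np.int64(351), 14); 24 (np.int64(283), np.int64(351), 36); 30 (np.int64(283), np.int64(351), 66); 36 (np.int64(283), np.int64(351), 67); 42 (np.int64(283), np.int64(351), 66); 48 (np.int64(293), np.int64(342), 50); 54 (np.int64(289), np.int64(345), 57); 60 (np.int64(289), np.int64(345), 57); 66 (np.int64(289), np.int64(345), 57); 72 (np.int64(289), np.int64(344), 56); 78 (np.int64(290), np.int64(344), 55); 84 (np.int64(290), np.int64(344), 55); 90 (np.int64(290), np.int64(344), 55); 96 (np.int64(287), np.int64(346), 60); 102 (np.int64(285), np.int64(349), 64); 108 (np.int64(285), np.int64(349), 65); 114 (np.int64(285), np.int64(348), 64); 120 (np.int64(285), np.int64(348), 64); 126 (np.int64(288), np.int64(345), 58); 132 (np.int64(277), np.int64(359), 83); 138 (np.int64(266), np.int64(368), 103); 144 (np.int64(263), np.int64(371), 88);
```

View pics/w4c.png

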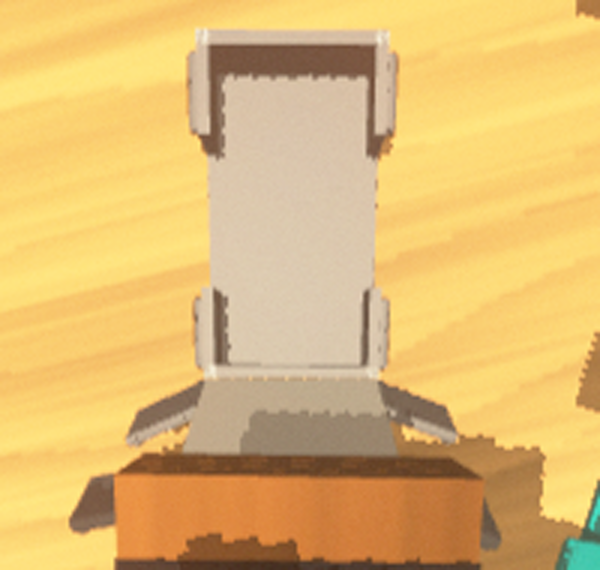

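The wrist view confirms the box at (580.8, −233.4), yaw 2.911, matching to within 0.5 px. The held stack is aligned with it. I'll go above and lower to 15 mm over the rim.

```bash
python3 -m jog '[[[0,0,0],[0.158,-0.0335,0],0],[[0,0,0],[0.158,-0.0335,0],0],[[0,0,0],[0.158,-0.0335,0],0],[[0,0,0],[0.158,-0.0335,0],0],[[0,0,0],[0,0,-0.15],0],[[0,0,0],[0,0,-0.2],0],[[0,0,0],[0,0,-0.2],0],[[0,0,0],[0,0,-0.2],0],[[0,0,0],[0,0,-0.15],0],[[0,0,0],[0,0,-0.1],0],[[0,0,0],[0,0,0],0],[[0,0,0],[0,0,0],0],[[0,0,0],[0,0,0],0]]'
python3 - <<'E'
from h import *
s=env.read_state();M=q2R(s["tool_rot"]).as_matrix();print(M.round(4).tolist(), "yaw",np.arctan2(M[1,1],M[0,1]).round(4),s["qvel"].round(3))
np.save("w5.npy",np.r_[s["ee_pos"],s["tool_rot"]]); c=cam("wrist",s)
im=optics.get_image("wrist");cv2.imwrite("pics/w5.png",im[:,:,::-1])
B=np.array([[-66,-38,46],[-66,38,46],[-61,-33,46],[-61,33,46],[-29,-38,46],[-29,38,46]],float)
print(proj(c,R.from_euler("z",2.911).apply(B)+[580.8,-233.4,0]).round(1).tolist())
print(s["wrist_torque"])
E
```

```text
time_s: 13.6
ee_pos: [581.1, -233.6, 37.7]
tool_rot: [0.002, -0.622, 0.783, 0.0]
force: [0.1, 0.1, -1.9]
opening: 0.687
[[-0.2264, -0.974, 0.0021], [-0.974, 0.2264, 0.0023], [-0.0027, -0.0015, -1.0]] yaw 2.9132 [ 0.001 -0.011  0.005  0.001 -0.001 -0.001  0.   ]
[[258.3, 131.1], [376.5, 131.4], [266.4, 139.1], [368.4, 139.3], [261.3, 187.2], [373.4, 187.5]]
[-0.03344098  0.16844015 -0.03831238]
```

Run:
```python
from h import *
w=np.load("w5.npy"); c=cam("wrist",{"ee_pos":w[:3],"tool_rot":w[3:]})
im=cv2.imread("pics/w5.png"); hs=cv2.cvtColor(im,cv2.COLOR_BGR2HSV)
for r in (160,175,190,205):
    g=cv2.GaussianBlur(hs[r:r+1],(1,1),0)[0]
    row=hs[r].astype(int); print(r,[(x,row[x].tolist()) for x in list(range(250,272,2))+list(range(364,392,2))])
M=q2R(w[3:]).as_matrix()
T=np.array([[s*30,-d,-59+0] for d in (55,30) for s in (-1,1)],float)
print(proj(c,T@M.T+w[:3]).round(1))
```

```text
160 [(250, [21, 138, 252]), (252, [21, 140, 252]), (254, [22, 137, 252]), (256, [22, 138, 252]), (258, [15, 177, 234]), (260, [14, 179, 233]), (262, [14, 182, 234]), (264, [14, 183, 234]), (266, [14, 181, 234]), (268, [14, 181, 233]), (270, [15, 182, 229]), (364, [13, 183, 201]), (366, [13, 182, 199]), (368, [13, 181, 183]), (370, [13, 186, 177]), (372, [14, 178, 176]), (374, [13, 182, 177]), (376, [13, 177, 179]), (378, [13, 178, 181]), (380, [12, 177, 187]), (382, [22, 137, 253]), (384, [23, 134, 253]), (386, [23, 129, 254]), (388, [23, 132, 254]), (390, [23, 132, 254])]
175 [(250, [16, 159, 180]), (252, [15, 154, 177]), (254, [15, 154, 187]), (256, [15, 153, 178]), (258, [14, 168, 207]), (260, [14, 181, 231]), (262, [14, 180, 234]), (264, [14, 186, 232]), (266, [14, 185, 232]), (268, [14, 179, 233]), (270, [14, 181, 227]), (364, [12, 169, 125]), (366, [13, 177, 194]), (368, [13, 176, 190]), (370, [14, 185, 186]), (372, [13, 182, 185]), (374, [13, 184, 188]), (376, [13, 185, 187]), (378, [13, 183, 194]), (380, [15, 165, 186]), (382, [16, 157, 182]), (384, [16, 157, 182]), (386, [15
[... 549 characters left out ...]
 174]), (386, [15, 152, 175]), (388, [15, 158, 176]), (390, [16, 159, 175])]
205 [(250, [16, 155, 178]), (252, [16, 150, 178]), (254, [16, 157, 179]), (256, [16, 154, 176]), (258, [16, 157, 177]), (260, [13, 163, 97]), (262, [13, 173, 87]), (264, [14, 176, 87]), (266, [13, 154, 83]), (268, [12, 156, 85]), (270, [10, 152, 84]), (364, [9, 117, 63]), (366, [11, 133, 65]), (368, [9, 128, 64]), (370, [13, 138, 63]), (372, [12, 151, 64]), (374, [9, 129, 67]), (376, [12, 141, 65]), (378, [13, 145, 74]), (380, [16, 156, 159]), (382, [16, 153, 158]), (384, [16, 156, 159]), (386, [16, 154, 159]), (388, [15, 151, 164]), (390, [16, 159, 165])]
[[255.5 158.8]
 [379.1 158.8]
 [258.4 208. ]
 [376.2 207.9]]
```

The stack sits about 0.8 mm off the tool axis, so I'll correct +0.9 mm in y and lower in.

```bash
python3 -m jog '[[[0,0,-0.004],[0,0.0045,-0.04],0],[[0,0,0],[0,0,-0.05],0],[[0,0,0],[0,0,-0.05],0],[[0,0,0],[0,0,-0.05],0],[[0,0,0],[0,0,-0.05],0],[[0,0,0],[0,0,0],0],[[0,0,0],[0,0,0],0]]'
```

```text
time_s: 14.35
ee_pos: [579.8, -232.7, -11.7]
tool_rot: [0.001, -0.621, 0.784, 0.001]
force: [0.2, -0.2, -2.1]
opening: 0.686
```

```bash
python3 -m jog '[[[0,0,0],[0.004,0,-0.015],0],[[0,0,0],[0,0,-0.01],0],[[0,0,0],[0,0,0],0]]'; python3 -m jog '[[[0,0,0],[0,0,-0.01],0],[[0,0,0],[0,0,-0.005],0],[[0,0,0],[0,0,0],0]]'; python3 -m jog '[[[0,0,0],[0,0,-0.01],0],[[0,0,0],[0,0,0],0]]'
```

```text
time_s: 14.65
ee_pos: [580.9, -232.5, -16.6]
tool_rot: [0.001, -0.621, 0.784, 0.001]
force: [-0.0, 0.2, -0.4]
opening: 0.683
time_s: 14.95
ee_pos: [580.8, -232.6, -19.6]
tool_rot: [0.001, -0.621, 0.784, 0.001]
force: [-0.3, -0.7, -1.7]
opening: 0.686
time_s: 15.15
ee_pos: [580.9, -232.7, -21.6]
tool_rot: [0.001, -0.621, 0.784, 0.001]
force: [1.0, -0.1, -1.7]
opening: 0.683
```

```bash
for i in 1 2 3; do python3 -m jog '[[[0,0,0],[0,0,-0.01],0],[[0,0,0],[0,0,0],0]]' | grep -E 'ee_pos|force'; done
```

```text
ee_pos: [581.1, -232.5, -22.2]
force: [-5.9, 3.1, 13.1]
ee_pos: [581.5, -232.5, -22.9]
force: [-8.9, 6.8, 26.5]
ee_pos: [582.4, -232.7, -24.2]
force: [-7.8, 6.4, 30.8]
```

Contact came at ee z = −22, as predicted for the floor. I'll ease off the pressure, release and rise.

```bash
python3 -m jog '[[[0,0,0],[0,0,0.025],0],[[0,0,0],[0,0,0],0]]' | grep -E 'ee_pos|force'; python3 -m jog '[[[0,0,0],[0,0,0],0.95],[[0,0,0],[0,0,0],0.95],[[0,0,0],[0,0,0],0.95],[[0,0,0],[0,0,0],0.95]]'; python3 -m jog '[[[0,0,0],[0,0,0.04],0.95],[[0,0,0],[0,0,0.1],0.95],[[0,0,0],[0,0,0.2],0.95],[[0,0,0],[0,0,0.2],0.95],[[0,0,0],[0,0,0.2],0.95],[[0,0,0],[0,0,0.2],0],[[0,0,0],[0,0,0],0],[[0,0,0],[0,0,0],0]]'
python3 - <<'E'
from h import *
s=env.read_state(); im=optics.get_image("wrist");cv2.imwrite("pics/w6.png",im[:,:,::-1]); a=optics.get_image("side")
np.save("w6.npy",np.r_[s["ee_pos"],s["tool_rot"]]); c=cam("wrist",s)
for z in (6,38):
    B=np.array([[-55,-30,z],[-55,30,z],[55,30,z],[55,-30,z]],float)
    print(z,proj(c,R.from_euler("z",2.911).apply(B)+[580.8,-233.4,0]).round(1).tolist())
o=np.hstack([im[100:300,200:440],cv2.resize(a[80:180,290:410],(240,200),interpolation=2)])
cv2.imwrite("pics/w6c.png",cv2.resize(o,(800,333))[:,:,::-1])
E
```

```text
ee_pos: [581.3, -232.8, -21.8]
force: [-0.6, 0.6, -1.1]
time_s: 16.35
ee_pos: [580.7, -232.6, -22.7]
tool_rot: [0.001, -0.621, 0.784, 0.001]
force: [0.1, -0.5, 0.1]
opening: 0.923
time_s: 17.15
ee_pos: [581.3, -232.8, 166.6]
tool_rot: [0.002, -0.621, 0.784, 0.0]
force: [-0.3, 0.4, -0.7]
opening: 0.76
6 [[293.7, 134.3], [343.4, 134.3], [341.4, 220.1], [295.7, 220.1]]
38 [[291.3, 135.9], [345.7, 135.9], [343.4, 229.1], [293.7, 229.1]]
```

View pics/w6c.png

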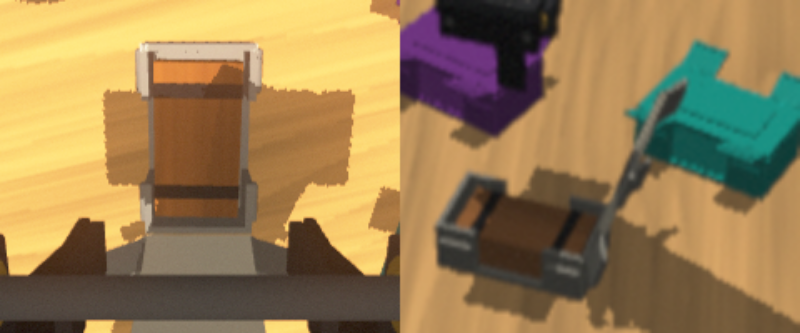

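The last picture shows the stack flat inside the box walls, with the lid still standing. Next I'll go behind the lid with shut fingers.

```bash
python3 -m jog '[[[0,0,0],[0,0,0.19],0],[[0,0,0],[-0.1825,0.043,0],0],[[0,0,0],[-0.1825,0.043,0],0],[[0,0,0],[-0.1825,0.043,0],0],[[0,0,0],[-0.1825,0.043,0],0],[[0,0,0],[0,0,0],0],[[0,0,0],[0,0,-0.14],0],[[0,0,0],[0,0,-0.14],0],[[0,0,0],[0,0,-0.14],0],[[0,0,0],[0,0,0],0],[[0,0,0],[0,0,0],0]]'
cat > u.py <<'E'
from h import *
s=env.read_state(); d=s["ee_pos"]-[580.8,-233.4,0]; b=R.from_euler("z",-2.911).apply(d); print("box-frame tip u,v,z:",b[:2].round(1),round(d[2]+30,1),"F",s["force"].round(1),s["opening"].round(2),s["time_s"])
E
python3 u.py
```

```text
time_s: 18.35
ee_pos: [452.5, -202.0, 122.3]
tool_rot: [-0.002, -0.619, 0.785, 0.003]
force: [0.1, 0.1, 0.1]
opening: 0.005Traceback (most recent call last):
  File "u.py", line 2, in <module>
    s=env.read_state(); d=s["ee_pos"]-[580.8,-233.4,0]; b=R.from_euler("z",-2.911).apply(d); print("box-frame tip u,v,z:",b[:2].round(1),round(d[2]+30,1),"F",s["force"].round(1),s["opening"].round(2),s["time_s"])
                                                                                                                                                                                  ^^^^^^^^^^^^^^^^^^
AttributeError: 'float' object has no attribute 'round'
```

```bash
sed -i 's/s\["opening"\].round(2)/round(s["opening"],2)/' u.py; python3 -m jog '[[[0,0,0],[0.083,-0.0194,0.007],0],[[0,0,0],[0.083,-0.0194,0.007],0],[[0,0,0],[0.083,-0.0194,0.007],0],[[0,0,0],[0.072,-0.017,-0.006],0],[[0,0,0],[0.072,-0.017,-0.006],0],[[0,0,0],[0.075,-0.0176,-0.03],0],[[0,0,0],[0.075,-0.0176,-0.03],0],[[0,0,0],[0,0,0],0]]'; python3 u.py
python3 - <<'E'
from h import *
optics.get_image("side"); print(finder.spot_point("lid_front_edge","side")[:4])
a=1.0; L=lambda a,r=132:[[66-r*np.cos(a)+6*np.sin(a),0,46.5+r*np.sin(a)+6*np.cos(a)]]
for a in (1.85,1.3,1.0,.8): print(a,proj(cam("side"),R.from_euler("z",2.911).apply(L(a))+[580.8,-233.4,0]).round(0))
E
```

```text
time_s: 19.15
ee_pos: [563.6, -226.5, 112.9]
tool_rot: [0.0, -0.621, 0.784, 0.003]
force: [0.4, -0.4, 0.1]
opening: 0.006
box-frame tip u,v,z: [18.4 -2.8] 142.9 F [ 0.4 -0.4  0.1] 0.01 19.15
[{'point': [325.2, 109.9], 'p': 0.94}, {'point': [363.6, 102.8], 'p': 0.7}, {'point': [296.4, 85.3], 'p': 0.56}]
1.85 [[367. 116.]]
1.3 [[341. 109.]]
1.0 [[328. 110.]]
0.8 [[320. 113.]]
```

The lid follows: detected at (325,110) against (328,110) predicted for 1.0 rad. I'll continue to shut.

```bash
python3 -m jog '[[[0,0,0],[0.063,-0.017,-0.051],0],[[0,0,0],[0.063,-0.017,-0.051],0],[[0,0,0],[0.046,-0.0107,-0.068],0],[[0,0,0],[0.046,-0.0107,-0.068],0],[[0,0,0],[0.0185,-0.0043,-0.051],0],[[0,0,0],[0.0185,-0.0043,-0.051],0],[[0,0,0],[0.008,-0.002,-0.045],0],[[0,0,0],[0.008,-0.002,-0.04],0],[[0,0,0],[0,0,0],0]]'>/dev/null; python3 u.py;  for i in 1 2 3; do python3 -m jog '[[[0,0,0],[0,0,-0.015],0],[[0,0,0],[0,0,0],0]]' >/dev/null; python3 u.py; done
```

```text
box-frame tip u,v,z: [-34.9  -1.6] 56.1 F [-0.2 -0.7  0.5] 0.0 20.15
box-frame tip u,v,z: [-35.5  -1.3] 54.1 F [ 0.2  0.3 -0.2] 0.01 20.35
box-frame tip u,v,z: [-35.5  -1.5] 50.9 F [ 0.1 -0.7 -0.6] 0.01 20.55
box-frame tip u,v,z: [-35.5  -1.5] 47.8 F [-0.   0.2  0.1] 0.0 20.75
```

```bash
for i in 1 2 3; do python3 -m jog '[[[0,0,0],[0,0,-0.012],0],[[0,0,0],[0,0,0],0]]' >/dev/null; python3 u.py; done;  python3 - <<'E'
from h import *
L=lambda a,r=132:[[66-r*np.cos(a)+6*np.sin(a),0,46.5+r*np.sin(a)+6*np.cos(a)]]
for n in ("side","top"):
  optics.get_image(n); print([ (d["point"],d["p"]) for d in finder.spot_point("lid_front_edge",n)[:4]])
  for a in (0.3,.15,0.05,0): print(a,proj(cam(n),R.from_euler("z",2.911).apply(L(a))+[580.8,-233.4,0]).round(1))
E
```

```text
box-frame tip u,v,z: [-35.5  -1.5] 45.4 F [ 1.   0.3 -0.4] 0.01 20.95
box-frame tip u,v,z: [-35.9  -1.3] 43.8 F [-0.9  0.3  3.7] 0.01 21.15
box-frame tip u,v,z: [-36.   -1.3] 43.4 F [-7.9  5.4 23.9] 0.01 21.35
[([304.3, 140.1], 0.73), ([364.8, 105.9], 0.62), ([296.1, 86.7], 0.45)]
0.3 [[307.6 126.4]]
0.15 [[306.  131.3]]
0.05 [[305.5 134.8]]
0 [[305.4 136.5]]
[([466.8, 146.7], 0.73), ([448.4, 226.1], 0.57), ([379.9, 194.4], 0.52)]
0.3 [[390.  173.4]]
0.15 [[389.5 173.2]]
0.05 [[389.  173.5]]
0 [[388.8 173.8]]
```

The lid stops hard (24 N) on the rim, so it is shut. That contact also calibrates the tip: it lies 38.8 mm above the reported z. Quick clearance check for the four press points:

```bash
python3 - <<'E'
from h import *
w=np.load("w3.npy"); cw=cam("wrist",{"ee_pos":w[:3],"tool_rot":w[3:]}); I=cv2.imread("pics/w3.png"); H=cv2.cvtColor(I,cv2.COLOR_BGR2HSV)
t=cam("top"); T=cv2.cvtColor(cv2.imread("pics/top0.png"),cv2.COLOR_BGR2HSV)
teal=cv2.inRange(T,(75,80,40),(100,255,255)); ys,xs=np.where(teal); 
wt=np.array([onz(t,(x,y),60)[:2] for x,y in zip(xs,ys)]); 
for u in (-45.5,45.5):
  for v in (-62,62):
    P=R.from_euler("z",2.911).apply([u,v,0])+[580.8,-233.4,0]; print(u,v,P.round(1),"teal dist",np.linalg.norm(wt-P[:2],axis=1).min().round())
print(onz(t,(357,140),45))
E
python3 -m jog '[[[0,0,0],[0,0,0.1],0],[[0,0,0],[0,0,0.15],0],[[0,0,0],[0,0,0],0]]'>/dev/null; python3 u.py
```

```text
-45.5 -62 [ 639.3 -183.4    0. ] teal dist 224.0
-45.5 62 [ 610.9 -304.2    0. ] teal dist 123.0
45.5 -62 [ 550.7 -162.6    0. ] teal dist 198.0
45.5 62 [ 522.3 -283.4    0. ] teal dist 76.0
[ 757.16535389 -155.00663909   45.        ]
box-frame tip u,v,z: [-37.9  -0.5] 94.7 F [-0.4 -1.1  0.7] 0.01 21.85
```

```bash
python3 -m jog '[[[0,0,0],[0.054,0.1455,0],0],[[0,0,0],[0.054,0.1455,0],0],[[0,0,0],[0,0,0],0],[[0,0,0],[0,0,-0.1],0],[[0,0,0],[0,0,-0.1],0],[[0,0,0],[0,0,-0.05],0],[[0,0,0],[0,0,-0.05],0],[[0,0,0],[0,0,0],0]]'>/dev/null; python3 u.py;for i in 1 2 3; do python3 -m jog '[[[0,0,0],[0,0,-0.012],0],[[0,0,0],[0,0,0],0]]' >/dev/null; python3 u.py; done
```

```text
box-frame tip u,v,z: [-43.1 -62.6] 30.2 F [-0.2 -0.7  0. ] 0.0 22.65
box-frame tip u,v,z: [-43.6 -62.8] 28.8 F [-0.8  0.   1.5] 0.0 22.85
box-frame tip u,v,z: [-44.  -63.3] 26.9 F [-0.3  1.3  7.5] 0.01 23.05
box-frame tip u,v,z: [-44.7 -64. ] 25.6 F [-1.9  4.6 15.1] 0.0 23.25
```

Force was zero at a true tip height of 39 mm and then rose, which fits the tab having snapped down to its stop. On to the back right tab.

```bash
python3 -m jog '[[[0,0,0],[0,0,0.15],0],[[0,0,0],[0,0,0.15],0],[[0,0,0],[-0.1437,0.0337,0],0],[[0,0,0],[-0.1437,0.0337,0],0],[[0,0,0],[-0.1437,0.0337,0],0],[[0,0,0],[0,0,0],0]]'>/dev/null; python3 u.py; python3 -m jog '[[[0,0,0],[0,0,-0.1],0],[[0,0,0],[0,0,-0.1],0],[[0,0,0],[0,0,-0.05],0],[[0,0,0],[0,0,0],0]]' >/dev/null; python3 u.py;for i in 1 2 3; do python3 -m jog '[[[0,0,0],[0,0,-0.015],0],[[0,0,0],[0,0,0],0]]' >/dev/null; python3 u.py; done
```

```text
box-frame tip u,v,z: [ 48.9 -62.7] 83.1 F [0.9 0.2 0. ] 0.01 23.85
box-frame tip u,v,z: [ 44.9 -63. ] 33.1 F [-0.2  0.2  0.2] 0.0 24.25
box-frame tip u,v,z: [ 44.6 -62.7] 31.1 F [ 0.3 -0.6  1.5] 0.0 24.45
box-frame tip u,v,z: [ 44.5 -63.1] 28.2 F [0.9 0.3 2.8] 0.01 24.65
box-frame tip u,v,z: [ 43.9 -63.9] 26.1 F [-0.   3.5 13.8] 0.0 24.85
```

```bash
python3 -m jog '[[[0,0,0],[0,0,0.15],0],[[0,0,0],[0,0,0.16],0],[[0,0,0],[-0.0477,-0.203,0],0],[[0,0,0],[-0.0477,-0.203,0],0],[[0,0,0],[-0.0477,-0.203,0],0],[[0,0,0],[0,0,0],0],[[0,0,0],[0,0,0],0]]'>/dev/null; python3 u.py; python3 -m jog '[[[0,0,0],[0,0,-0.1],0],[[0,0,0],[0,0,-0.1],0],[[0,0,0],[0,0,-0.05],0],[[0,0,0],[0,0,0],0]]' >/dev/null; python3 u.py;for i in 1 2 3; do python3 -m jog '[[[0,0,0],[0,0,-0.015],0],[[0,0,0],[0,0,0],0]]' >/dev/null; python3 u.py; done
```

```text
box-frame tip u,v,z: [45.8 63.5] 86.7 F [-0.8  0.4 -0.1] 0.0 25.55
box-frame tip u,v,z: [45.1 60.5] 35.8 F [-0.3  0.1  0.2] 0.01 25.95
box-frame tip u,v,z: [44.8 61.1] 33.9 F [ 0.2 -1.2  0.9] 0.01 26.15
box-frame tip u,v,z: [44.5 61.7] 31.2 F [ 0.9 -0.8  4. ] 0.01 26.35
box-frame tip u,v,z: [44.4 62.2] 28.3 F [ 0.4 -1.2  4.5] 0.0 26.55
```

```bash
python3 -m jog '[[[0,0,0],[0,0,-0.015],0],[[0,0,0],[0,0,0],0]]' >/dev/null; python3 u.py; python3 -m jog '[[[0,0,0],[0,0,-0.006],0],[[0,0,0],[0,0,0],0]]' >/dev/null; python3 u.py; python3 -m jog '[[[0,0,0],[0,0,0.16],0],[[0,0,0],[0,0,0.16],0],[[0,0,0],[0.1437,-0.034,0],0],[[0,0,0],[0.1437,-0.034,0],0],[[0,0,0],[0.15,-0.034,0],0],[[0,0,0],[0,0,0],0],[[0,0,0],[0,0,0],0]]'>/dev/null; python3 u.py; python3 -m jog '[[[0,0,0],[0,0,-0.1],0],[[0,0,0],[0,0,-0.1],0],[[0,0,0],[0,0,-0.07],0],[[0,0,0],[0,0,0],0]]' >/dev/null; python3 u.py;for i in 1 2 3 ; do python3 -m jog '[[[0,0,0],[0,0,-0.015],0],[[0,0,0],[0,0,0],0]]' >/dev/null; python3 u.py; done
```

```text
box-frame tip u,v,z: [43.8 63.6] 26.4 F [-0.1 -3.7 12.4] 0.01 26.75
box-frame tip u,v,z: [43.5 64.1] 25.7 F [-2.2 -3.8 17.3] 0.01 26.95
box-frame tip u,v,z: [-44.4  61.8] 86.8 F [-0.5  0.4 -0.8] 0.01 27.65
box-frame tip u,v,z: [-43.5  62.1] 32.5 F [-0.3 -0.1 -0.4] 0.0 28.05
box-frame tip u,v,z: [-44.3  62.2] 31.0 F [-1.  -0.2  1.5] 0.0 28.25
box-frame tip u,v,z: [-45.   62.4] 28.2 F [-0.6 -1.7  3.7] 0.0 28.45
box-frame tip u,v,z: [-45.6  63.7] 26.5 F [-1.  -3.  10.9] 0.0 28.65
```

```bash
python3 -m jog '[[[0,0,0],[0,0,-0.012],0],[[0,0,0],[0,0,0],0]]' >/dev/null; python3 u.py; python3 -m jog '[[[0,0,0],[0,0,0.2],0],[[0,0,0],[0,0,0.2],0],[[0,0,0],[0,0,0.2],0],[[0,0,0],[0,0,0.2],0],[[0,0,0],[0,0,0.2],0],[[0,0,0],[-0.156,0.1,0.02],0],[[0,0,0],[-0.156,0.1,0.02],0],[[0,0,0],[-0.156,0.1,0.02],0],[[0,0,0],[-0.156,0.1,0.02],0],[[0,0,0],[-0.156,0.1,0.02],0],[[0,0,0],[0,0,0],0],[[0,0,0],[0,0,0],0],[[0,0,0],[0,0,0],0]]'>/dev/null; python3 u.py
python3 - <<'E'
from h import *
s=env.read_state(); im=optics.get_image("wrist"); sd=optics.get_image("side"); c=cam("wrist",s)
a=im[0:200,210:430,::-1].copy(); cv2.imwrite("pics/w7.png",im[:,:,::-1])
o=a.copy()
for sx in (-45.5,45.5):
  for sy in (-1,1):
    for t,col in ((0.768,(0,0,255)),(0.63,(255,0,0))):
      P=[[sx+d,sy*(38+r*np.cos(t)+2.5*np.sin(t)),49.5-r*np.sin(t)+2.5*np.cos(t)] for d,r in ((-18,0),(-18,31),(18,31),(18,0))]
      q=proj(c,R.from_euler("z",2.911).apply(P)+[580.8,-233.4,0]); 
      print(sx,sy,t,q[1:3].round(1).tolist())
      if t>.7: cv2.polylines(o,[(q-[210,0]).astype(np.int32)],True,col,1)
b=sd[80:180,260:380,::-1]
cv2.imwrite("pics/w7c.png",np.vstack([np.hstack([cv2.resize(a,(396,360)),cv2.resize(o,(396,360))]),cv2.resize(b,(792,240))[:,:] if 0 else cv2.copyMakeBorder(cv2.resize(b,(288,240),interpolation=2),0,0,0,504,0)]))
E
```

```text
box-frame tip u,v,z: [-46.2  64.7] 25.1 F [-3.  -4.3 17.4] 0.0 28.85
box-frame tip u,v,z: [113.9   5.3] 245.2 F [ 1.2 -0.4 -0.3] 0.01 30.15
-45.5 -1 0.768 [[259.6, 25.0], [261.5, 58.7]]
-45.5 -1 0.63 [[256.9, 24.1], [258.9, 58.2]]
-45.5 1 0.768 [[365.7, 24.2], [364.5, 58.0]]
-45.5 1 0.63 [[368.3, 23.3], [367.0, 57.4]]
45.5 -1 0.768 [[264.1, 106.6], [265.7, 135.9]]
45.5 -1 0.63 [[261.6, 106.6], [263.3, 136.1]]
45.5 1 0.768 [[362.7, 106.0], [361.7, 135.3]]
45.5 1 0.63 [[365.1, 105.9], [364.0, 135.5]]
```

The viewer's limit is reached, so I'll check the tabs numerically: the outer-edge columns of each tab against the pressed prediction.

Run:
```python
import cv2,numpy as np
im=cv2.imread("pics/w7.png");h=cv2.cvtColor(im,cv2.COLOR_BGR2HSV);m=cv2.morphologyEx((h[:,:,1]<105).astype(np.uint8),cv2.MORPH_OPEN,np.ones((3,3)))
for r in list(range(10,66,4))+list(range(90,146,4)):
    q=np.where(m[r,235:400])[0]+235; print(r,(int(q[0]),int(q[-1])) if len(q) else None,end="; ")
# pixel row samples across tab edges
print()
for r in (40,120): print(r,[(x,h[r,x].tolist()) for x in list(range(252,272,2))+list(range(354,376,2))])
```

```text
10 None; 14 None; 18 (279, 347); 22 (271, 356); 26 (261, 365); 30 (261, 365); 34 (261, 365); 38 (261, 365); 42 (261, 365); 46 (261, 365); 50 (262, 365); 54 (262, 364); 58 (264, 346); 62 (280, 346); 90 (281, 345); 94 (281, 345); 98 (282, 345); 102 (282, 345); 106 (281, 351); 110 (265, 362); 114 (265, 362); 118 (265, 362); 122 (265, 362); 126 (266, 362); 130 (266, 362); 134 (267, 361); 138 (283, 344); 142 None; 
40 [(252, [18, 150, 238]), (254, [18, 147, 238]), (256, [18, 148, 235]), (258, [18, 150, 235]), (260, [18, 151, 233]), (262, [19, 66, 143]), (264, [17, 65, 145]), (266, [18, 66, 147]), (268, [19, 59, 147]), (270, [19, 64, 148]), (354, [19, 64, 147]), (356, [19, 66, 147]), (358, [18, 65, 146]), (360, [19, 66, 144]), (362, [17, 64, 147]), (364, [19, 69, 147]), (366, [18, 143, 236]), (368, [18, 143, 240]), (370, [18, 142, 240]), (372, [18, 143, 240]), (374, [18, 145, 240])]
120 [(252, [18, 150, 233]), (254, [18, 149, 233]), (256, [18, 150, 231]), (258, [17, 147, 233]), (260, [18, 147, 233]), (262, [18, 148, 232]), (264, [18, 145, 234]), (266, [18, 66, 146]), (268, [16, 61, 154]), (270, [19, 61, 150]), (354, [18, 60, 148]), (356, [19, 56, 146]), (358, [19, 60, 145]), (360, [20, 57, 147]), (362, [19, 58, 145]), (364, [18, 142, 239]), (366, [18, 141, 237]), (368, [18, 146, 233]), (370, [18, 145, 232]), (372, [17, 145, 234]), (374, [17, 149, 232])]
```

All four tab edges match the fully pressed prediction (44°) within 0.5 px. A tab stopped at the snap-in threshold would be 2.5 px further out. I'll hand in.

```bash
python3 -c "
from rig import env
s=env.read_state();print(s['time_s'],s['force'].round(1)); print(env.sign_off())"
```

```text
30.25 [0.6 0.8 0.1]
the job is handed in; nothing more can be done
None
```

The brown strapped stack now lies flat in the grey box, the lid is shut, and all four snap tabs are pressed down. I handed the job in at 30.25 s, with the arm clear of everything.

**What the last checks showed**
- **Stack:** it met the box floor at the height I had predicted. The pictures after release showed it lying flat between the walls.
- **Lid:** it stopped hard on the rim at about 24 N. The last wrist picture matches it shut.
- **Tabs:** the force on each rose to 14–17 N at the end of the press. In the last picture all four outer edges match the fully pressed 44° slope within 0.5 px; a tab at the snap-in threshold would sit about 2.5 px further out.

**What failed or disagreed**
- **First grasp:** it closed on air above the stack, without touching it. The real fingertips sit about 30–39 mm behind the reported TCP, which I corrected from the camera views and later from lid contact.
- **Final tab check:** I did it by measuring pixels, because the 12-picture viewing limit was reached.
- **Lid edge detector:** in the side view it was about 3.5 px from the shut prediction, and in the top view it gave no clear match.

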